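Put the winch gearbox in gear through its L-shaped gate

ROBOT

A 6-joint arm with a two-finger parallel gripper is mounted at the origin on the work surface. World frame = base frame: x ahead of the robot, y to its left, z up, the work surface at z = 0. Lengths are in mm, angles in rad, forces in N, time in s.
With the tool pointing down it reaches from about 400 to 925 mm from the base axis. Payload 12.5 kg.
Tool frame: the origin (TCP) lies where the fingers leave the gripper's body, on its centre line; the fingertips stand 78 mm ahead of it and the grasp point (between the pads) lies 59 mm ahead of it; z points along the fingers, y is the direction in which the jaws open and shut (so a half turn about z gives the same grasp; the last joint's range is limited). The gripper opens to 95 mm and grips with 3 to 60 N. Pads are 20 mm wide; open, the fingers measure 119 mm over their backs; the gripper's body (75 mm by 180 mm) begins 59 mm behind the grasp point.
Start: joints at [-1.213, 0.491, 1.559, -0, 1.092, -0.106], TCP at [279.616, -558.975, 292.261] pointing down, gripper open.
Joint ranges: [-3.1, 3.1], [-0.84, 2.19], [0.05, 2.79], [-1.13, 4.28], [0.06, 2.93], [-2.69, 2.69]. Speed limits (rad/s): [2.22, 2.22, 2.79, 3.14, 3.14, 3.14].

INTERFACE

Orientations are given as [roll, pitch, yaw] about the fixed x, y, z axes, in that order (R = Rz(yaw) Ry(pitch) Rx(roll)).
In Python, from cell import env, viewer, ticket, search_frame gives the robot as it stands.
- The arm moves only by the shell command python3 -m inch 'ROWS'. ROWS is a JSON object of lists of equal length, an entry for each row: "hand": the opening, from 0 (shut) to 1 (fully open); "delta_pos": the shift along the tool's x, y, z in cm, a list of three; "turn": the turn about the tool's z in rad. A call has 1 to 20 rows; each row shifts and turns the commanded pose from where the row before left it, along the tool's axes as they then stand; what a row does not reach is not made up. A row lasts 1/10 s, in which the tool goes at most 50 mm and 8.59 degrees, less where a joint would pass 70% of its speed; a pose out of reach is approached as far as the arm can. A call is refused whole if a number of a shift passes 5 or a number of a turn 0.15, either way. A call with a gripper value outside its range is refused whole. The fingers move at their own pace and stop on an object; the grip force is fixed at half the most. Time passes only in rows, so rows that do not move let the fingers close. It gives the time, the measured TCP pose, the force and the opening at its end, in the units of the state.
- env.state(): the state, without advancing time (a new reading comes with each control period).
- viewer.read_camera(name): name is "scene" or "top"; returns (picture, depth): 400x640x3 uint8, blue, green, red; 400x640 float32, mm along the optical axis (not along the pixel's ray), 0 where there is no reading.
- viewer.get_calibration(name): a dict with "fx", "fy", "cx", "cy" (pixels), "T" (4x4, takes a point from camera to world coordinates). Camera axes: x right, y down, z forward; pixel columns grow to the right and rows downward; lengths in mm; the calibration is good to about 2 mm. A picture is of the moment at which its call begins. get_calibration takes no time and is no camera call.
- ticket.job_done(): hands the job in, once; it reports no verdict.
Trained networks look in the newest picture that a camera, given by its name, has taken for a name from the list of things; names that differ only in an ending like _2 or _b are one class to them, and where a whole thing is asked for, a point or a joint stands for the part that bears it (a point fixed in the world has none). Each returns a list of dicts, best first, with "p" (0 to 1); they miss things now and then, are a little off and sometimes report something else, mostly with a low value. They report only what shows in the picture. A call takes as long as a camera call.
- search_frame(camera, label): "centre" ([column, row] in pixels, amid what is visible of it).
The state is a dict: "t": time; "joints": joint angles; "qvel": joint speeds; "tau": joint torques, N m; "eef_pos": TCP position; "tcp_rot": TCP orientation; "ft_force": force on the tool from outside, world axes, zero at the start; "moment": the same for the moment, N m; "opening": opening from 0.0 (shut) to 1.0 (fully open).
Only numpy, scipy, OpenCV 4.12 (cv2) and the standard library are available. Lean on these libraries where they do the work, as an engineer would, in place of code of your own. Each camera call takes 0.05 s, during which the arm holds its last target.

TASK

The overhauled winch gearbox on the bench is out of gear: with the fingertips or the outside of the fingers, push its tall ball-topped gear lever along the slot of the gate to the corner, round it and on to the very end of the slot, so that it is fully in gear, and leave it standing there. Do not take the lever between the fingers or force it, do not shove or lift the gearbox, and leave the short lever and everything else on the bench alone.

Things in the scene. Friction and masses are not known exactly. Their poses are not given: they have to be found in the camera images.
- gearbox: winch gearbox, a grey cast box of about 13 kg standing loose on the bench; case 250 mm long (its x) by 165 mm wide (its y), flat cover at 118 mm. Origin: centre of its underside, z up. On the cover's middle stands a turret, 92 x 82 mm, closed by a steel gate plate (6 mm thick, top at 155 mm) with an L-shaped slot 17 mm wide: first leg along the gearbox's +y, second leg from the corner along its +x
- knob (a point): centre of the black ball on top of the gear lever: 38 mm across, some 250 mm above the bench. The lever's steel shaft, 12 mm thick, passes through the gate's slot and swings any way that the slot allows; it stays where it is left and takes about 2 to 6 N at the ball to move
- lever_pivot (a point): the point the gear lever swings about, hidden inside the gearbox 92 mm above its underside, on the gearbox's z axis. The ball's centre lies 170 mm from here on the line through the point where the shaft crosses the slot
- slot_start (a point): middle of the slot near its out-of-gear end, half-way through the gate plate: 14 mm to -x and 14 mm to -y of the gearbox's z axis, 152 mm above its underside
- slot_corner (a point): middle of the slot at its corner: 26 mm from slot_start along the gearbox's +y
- slot_end (a point): where the lever's shaft stands when fully in gear, at the end of the second leg: 32 mm from slot_corner along the gearbox's +x
- lever_select (a joint): swing of the gear lever across the gearbox, along the slot's first leg, rad: about 0 at slot_start, grows towards the gearbox's +y, about 0.41 in line with the second leg, 0.45 against the corner's outer wall
- lever_engage (a joint): swing of the gear lever lengthwise, along the slot's second leg, rad: about 0 in the first leg and at the corner, grows towards the gearbox's +x, about 0.54 against the end of the slot (fully in gear)
- spool_tip (a point): top of the short flat-handled lever (free-spool clutch) on the same cover, 100 mm to the gearbox's +x of the gear lever's pivot, about 190 mm above the bench; it swings easily and is not to be moved
- socket: deep steel socket, 30 mm across, 50 mm tall, standing on the gearbox cover; origin under its centre
- hex_bolt: bolt standing on its hexagon head (22 mm) on the gearbox cover, 49 mm tall; origin under its centre
- spanner: steel open-ended spanner lying on the bench on the gearbox's -y side
- bearing: steel bearing ring, 68 mm across, 18 mm tall, flat on the bench on the gearbox's +y side
- screwdriver: screwdriver with a black handle lying on the bench on the gearbox's +y side
- grease_tin: grey tin, 80 mm across, 95 mm tall, on the right of the bench; origin under its centre
- oil_bottle: grey bottle, 68 mm across, 200 mm tall, on the right of the bench; origin under its centre
- mug: white mug, 80 mm across, 90 mm tall, on the left of the bench; origin under its centre

How it is judged (in metres and radians):
On the way:
1. the gear lever is at the corner of the slot (value of joint lever_select above 0.36 rad and value of joint lever_engage below 0.1 rad).
At the end, for the whole second after the job is handed in: the gear lever stands still within 0.05 rad (about 8 mm at the ball) of the end of the slot's second leg, and the gearbox stands flat within 15 mm of where it was (value of joint lever_engage above 0.49 rad and value of joint lever_select above 0.35 rad and velocity of joint lever_engage between -0.03 and 0.03 rad/s and distance of gearbox from where it was at the start of the episode below 0.015 m and angle between gearbox's own z axis and vertical below 0.03 rad); the robot touches nothing.
It fails at once if the gearbox is shoved, tipped or lifted (over 20 mm or 0.06 rad) (distance of gearbox from where it was at the start of the episode above 0.02 m or angle between gearbox's own z axis and vertical above 0.06 rad).
It fails at once if the gear lever is forced (fingers press on the gearbox or its levers with over 45 N) (contact force between the fingers and gearbox above 45 N).
It fails at once if the gear lever or its ball is taken between the fingers (x of the grasp point in the frame of knob between -0.014 and 0.014 m and y of the grasp point in the frame of knob between -0.014 and 0.014 m and z of the grasp point in the frame of knob between -0.09 and 0.03 m).
It fails at once if the short lever is moved (its top by over 20 mm) (distance of spool_tip from where it was at the start of the episode above 0.02 m).
It fails at once if another thing on the bench is moved by over 20 mm (distance of any of socket, hex_bolt, spanner, bearing, screwdriver, grease_tin, oil_bottle, mug from where it was at the start of the episode above 0.02 m).
It also fails if it takes over 48 s, if anything falls off the work surface, if the arm or the gripper's body presses on something with over 40 N, if the wrist force passes 120 N, or if a joint passes its speed limit or range.

## Working session

There is one attempt and no reset: what is moved stays moved. The work goes in short steps, Python scripts to look and compute and a shell command to move; the robot and the scene stay as the last step left them, time stands still between calls to the robot, and variables do not carry over. Pictures are saved under pics/ and viewed, and the job is handed in when it is done.

```bash
mkdir -p pics; ls
cat > h.py <<'E'
import numpy as np,cv2
from cell import env,viewer,ticket,search_frame
def world(cam,u,v,d):
    c=viewer.get_calibration(cam);T=np.array(c["T"])
    p=np.array([(u-c["cx"])*d/c["fx"],(v-c["cy"])*d/c["fy"],d,1]);return (T@p)[:3]
def pix(cam,P):
    c=viewer.get_calibration(cam);T=np.linalg.inv(np.array(c["T"]))
    p=(T@np.array([*P,1]))[:3];return np.array([c["fx"]*p[0]/p[2]+c["cx"],c["fy"]*p[1]/p[2]+c["cy"]])
E
python3 - <<'E'
from h import *
for c in("scene","top"):
    im,d=viewer.read_camera(c);cv2.imwrite(f"pics/{c}0.png",im);np.save(f"{c}0.npy",d)
    k=viewer.get_calibration(c);print(c,k["fx"],np.round(np.array(k["T"]),2).tolist())
    for n in("knob","gearbox","spool_tip","socket","hex_bolt","slot_end","slot_start"):
        r=search_frame(c,n)[:2]
        for q in r:
            u,v=q["centre"];dd=d[int(v),int(u)];print(n,np.round([u,v]),round(q["p"],2),dd,np.round(world(c,u,v,dd)))
print(env.state())
E
```

```text
pics
scene 435.2891610383818 [[0.62, 0.57, -0.54, 1198.72], [0.79, -0.43, 0.44, -500.18], [0.02, -0.7, -0.71, 1008.94], [0.0, 0.0, 0.0, 1.0]]
knob [346. 175.] 0.8 1119.2021 [596.  72. 254.]
gearbox [350. 227.] 0.79 1164.1215 [659.  45. 126.]
spool_tip [370. 229.] 0.42 1092.5723 [727.  49. 178.]
socket [355. 180.] 0.61 1236.5009 [558. 148. 166.]
socket [352. 230.] 0.44 1156.623 [671.  42. 126.]
hex_bolt [388. 228.] 0.41 1142.8678 [733. 113. 142.]
slot_end [352. 230.] 0.91 1158.3688 [669.  42. 124.]
slot_start [352. 233.] 0.9 1157.4683 [673.  39. 121.]
top 379.451564952146 [[0.03, -0.99, 0.11, 417.75], [-1.0, -0.03, 0.01, -11.91], [-0.0, -0.11, -0.99, 1387.67], [0.0, 0.0, 0.0, 1.0]]
knob [289. 190.] 0.44 1124.3057 [574.  86. 275.]
gearbox [296. 183.] 0.68 1250.6615 [614.  75. 152.]
spool_tip [303. 149.] 0.42 1228.6255 [720.  54. 186.]
socket [271. 204.] 0.54 1274.7043 [546. 160. 121.]
socket [194. 239.] 0.46 1376.7856 [423. 450.   6.]
hex_bolt [330. 203.] 0.58 1390.0248 [566. -44.   5.]
slot_end [296. 186.] 0.69 1269.1393 [606.  76. 132.]
slot_start [292. 187.] 0.88 1129.2509 [584.  78. 271.]
{'t': 0.8, 'joints': array([-1.21259559e+00,  4.90888435e-01,  1.55886423e+00,  2.03729552e-06,
        1.09166833e+00, -1.05587359e-01]), 'qvel': array([ 0.00082341,  0.00069498,  0.00108854, -0.00016077, -0.00182695,
       -0.00157082]), 'tau': array([ 2.75937775e-03, -6.12405324e+01, -2.58411545e+01,  6.93888310e-02,
        4.46076749e-02, -1.25015424e-05]), 'eef_pos': array([ 279.62543177, -558.99243973,  292.28046855]), 'tcp_rot': array([3.14142177e+00, 1.62927785e-05, 4.63787157e-01]), 'ft_force': array([ 0.5867586 , -0.50515389, -0.21467173]), 'moment': array([ 0.02802996, -0.01278642,  0.0496925 ]), 'opening': 0.9987340340031318}
```

Run:
```python
import cv2
for c,(a,b,w,h) in dict(scene0=(240,120,220,165),top0=(210,110,180,135)).items():
    im=cv2.imread(f"pics/{c}.png");cv2.imwrite(f"pics/{c}c.png",cv2.resize(im[b:b+h,a:a+w],(800,600),interpolation=cv2.INTER_CUBIC))
```

```text
(no output)
```

View pics/scene0.png

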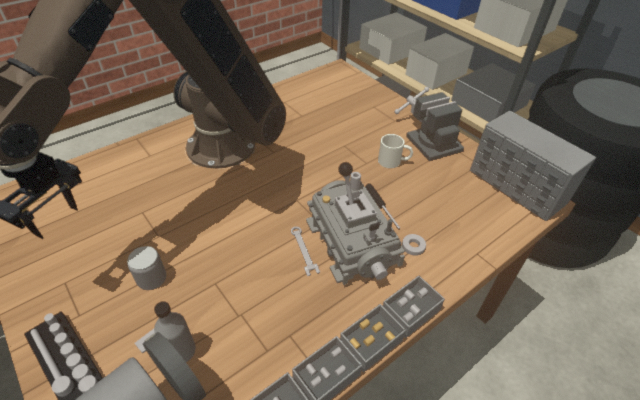

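View pics/top0.png

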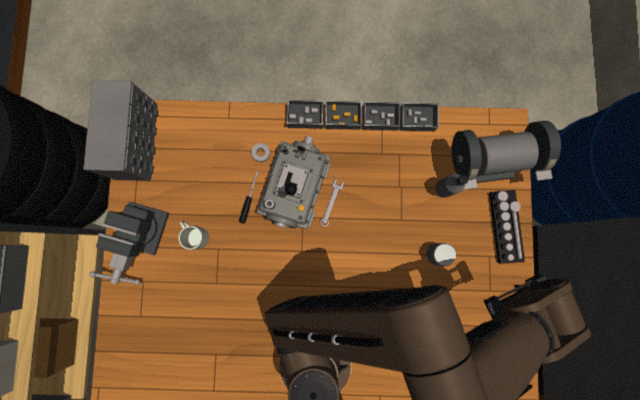

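```bash
sleep 1
```

```text
(no output)
```

View pics/scene0c.png

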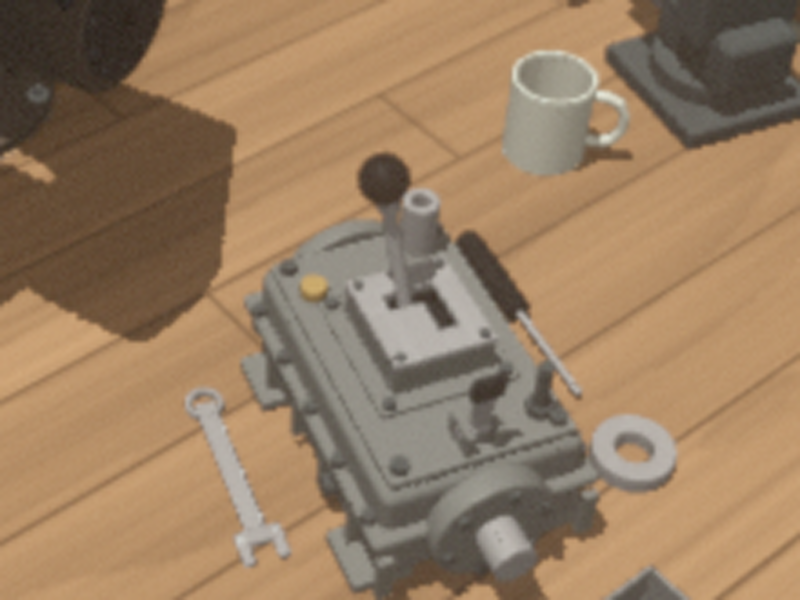

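View pics/top0c.png

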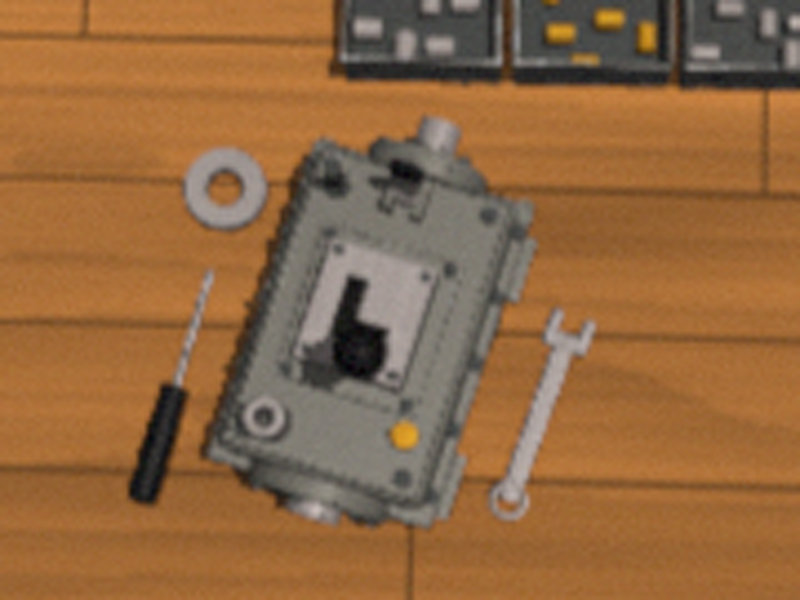

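```bash
cat >> h.py <<'E'
def cloud(cam,d,lo,hi,c=(610,75),r=250):
    k=viewer.get_calibration(cam);T=np.array(k["T"])
    v,u=np.mgrid[:400,:640];P=np.stack([(u-k["cx"])*d/k["fx"],(v-k["cy"])*d/k["fy"],d],-1)@T[:3,:3].T+T[:3,3]
    m=(d>0)&(P[...,2]>lo)&(P[...,2]<hi)&(np.hypot(P[...,0]-c[0],P[...,1]-c[1])<r);return P[m]
E
python3 - <<'E'
from h import *
d=np.load("top0.npy");e=np.load("scene0.npy")
for c,D in(("top",d),("scene",e)):
    for n,lo,hi,cc,r in(("cover",112,124,(610,75),180),("plate",148,162,(610,75),80),("ball",236,290,(580,80),70)):
        P=cloud(c,D,lo,hi,cc,r);x=P[:,:2].astype(np.float32)
        print(c,n,len(P),cv2.minAreaRect(x),np.round(np.median(P,0)),np.round(P.min(0)),np.round(P.max(0)))
E
```

```text
top cover 1957 ((621.0189208984375, 91.11158752441406), (157.30422973632812, 288.2397155761719), 74.55951690673828) [601.  92. 118.] [480. -12. 112.] [761. 192. 124.]
top plate 503 ((622.57421875, 88.33065795898438), (82.99736022949219, 92.3327865600586), 73.73824310302734) [631.  80. 154.] [568.  37. 148.] [677. 140. 161.]
top ball 120 ((576.5008544921875, 82.88877868652344), (33.06646728515625, 33.15679931640625), 0.22030310332775116) [576.  81. 269.] [560.  66. 257.] [593.  99. 279.]
scene cover 1869 ((623.2896728515625, 88.25639343261719), (155.4066925048828, 293.8438720703125), 73.48307037353516) [666.  62. 119.] [482. -14. 112.] [768. 188. 124.]
scene plate 724 ((624.720947265625, 88.62682342529297), (84.20562744140625, 98.71824645996094), 73.72055053710938) [632.  82. 156.] [570.  36. 148.] [681. 140. 162.]
scene ball 181 ((583.4031372070312, 80.52873229980469), (33.71011734008789, 32.32206344604492), 87.04136657714844) [589.  77. 266.] [567.  64. 236.] [600.  97. 277.]
```

```bash
cat >> h.py <<'E'
from scipy.optimize import least_squares
G=np.array([623.5,88.5]);YAW=-0.284
def loc(p):
    d=np.array(p[:2])-G;c,s=np.cos(YAW),np.sin(YAW);return np.array([c*d[0]+s*d[1],-s*d[0]+c*d[1]])
def glob(l):
    c,s=np.cos(YAW),np.sin(YAW);return G+np.array([c*l[0]-s*l[1],s*l[0]+c*l[1]])
def ball(cam,D,c0=(580,80),r=70):
    P=cloud(cam,D,240,290,c0,r)
    f=least_squares(lambda c:np.linalg.norm(P-c,axis=1)-19,[*np.median(P,0)[:2],250],loss="soft_l1",f_scale=2)
    l=loc(f.x);h=np.array([*l,f.x[2]-92]);print(cam,len(P),"ball",np.round(f.x,1),"local",np.round(l,1),"R",round(np.linalg.norm(h),1),"slot xy",np.round(h[:2]*60/h[2],1),"engage~",round(np.arctan2(h[0],h[2])+.229,3),"select~",round(np.arctan2(h[1],h[2])+.229,3));return f.x
E
python3 - <<'E'
from h import *
ball("top",np.load("top0.npy"));ball("scene",np.load("scene0.npy"))
im=cv2.imread("pics/scene0.png");k=4
w=cv2.resize(im[160:300,290:420],None,fx=k,fy=k,interpolation=cv2.INTER_CUBIC)
def dr(c,p,col):
    q=(pix("scene",p)-[290,160])*k;cv2.circle(c,tuple(int(x) for x in q),3,col,-1)
for l in((-14,-14),(-14,12),(18,12)): dr(w,[*glob(l),155],(0,0,255))
for a in(-46,46):
    for b in(-41,41): dr(w,[*glob((a,b)),155],(0,255,0))
cv2.imwrite("pics/ov0.png",w)
E
```

```text
top 120 ball [577.8  83.  255.3] local [-42.3 -18. ] R 169.7 slot xy [-15.6  -6.6] engage~ -0.025 select~ 0.119
scene 175 ball [580.1  84.1 257.2] local [-40.4 -16.4] R 170.8 slot xy [-14.7  -6. ] engage~ -0.011 select~ 0.13
```

```bash
sleep 2
```

```text
(no output)
```

View pics/ov0.png

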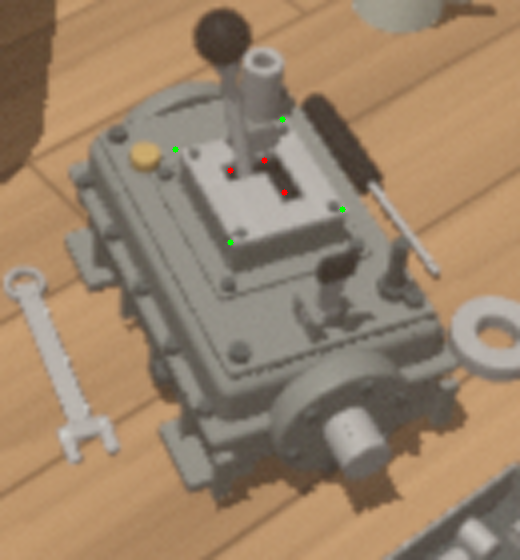

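```bash
python3 -m inch '{"hand":[0,0,0,0,0,0,0],"delta_pos":[[0,0,-1],[0,0,-1],[0,0,-1],[0,0,-1],[0,0,-1],[0,0,-1],[0,0,0]],"turn":[0.125,0.125,0.125,0.125,0.125,0.123,0]}'
python3 -m inch '{"hand":[0,0,0,0,0,0,0,0,0,0,0,0,0,0,0,0,0,0,0,0],"delta_pos":[[0.5,-3,0],[0.5,-3,0],[0.5,-3,0],[0.5,-3,0],[0.5,-3,0],[0.5,-3,0],[0.5,-3,0],[0.5,-3,0],[0.5,-3,0],[0.5,-3,0],[0.5,-3,0],[0.5,-3,0],[0.5,-3,0],[0.5,-3,0],[0.5,-3,0],[0.5,-3,0],[0.5,-3,0],[0.5,-3,0],[0.5,-3,0],[0,0,0]],"turn":[0,0,0,0,0,0,0,0,0,0,0,0,0,0,0,0,0,0,0,0]}'
python3 - <<'E'
from h import *
s=env.state();print(s["t"],s["eef_pos"],s["tcp_rot"],loc(s["eef_pos"]),s["ft_force"],s["opening"])
E
```

```text
t: 1.5
eef_pos: [279.7, -559.2, 353.5]
tcp_rot: [3.14, -0.001, -0.286]
ft_force: [-0.0, -0.6, -0.1]
opening: 0.47
t: 3.5
eef_pos: [531.4, -36.0, 351.6]
tcp_rot: [-3.141, 0.0, -0.278]
ft_force: [-0.3, 0.1, 1.0]
opening: 0.004
3.5 [531.42096326 -36.0306102  351.57738198] [-3.14123715e+00  4.02207213e-04 -2.77575450e-01] [ -53.49738086 -145.34253377] [-0.29115     0.10626692  0.96379514] 0.004337936881012661
```

```bash
python3 -m inch '{"hand":[0,0,0,0,0,0,0,0,0],"delta_pos":[[0.4,-2.5,0],[0.4,-2.5,0],[0.4,-2.5,0],[0,0,1],[0,0,1],[0,0,1],[0,0,1],[0,0,0.3],[0,0,0]],"turn":[0,0,0,0,0,0,0,0,0]}'
python3 - <<'E'
from h import *
im,d=viewer.read_camera("scene");cv2.imwrite("pics/s1.png",cv2.resize(im[80:280,240:460],None,fx=3,fy=3,interpolation=cv2.INTER_CUBIC))
s=env.state();print(s["t"],s["eef_pos"],s["tcp_rot"],loc(s["eef_pos"]),s["ft_force"],s["opening"])
E
```

```text
t: 4.4
eef_pos: [563.0, 29.7, 308.7]
tcp_rot: [3.141, 0.001, -0.285]
ft_force: [0.3, 0.4, -0.0]
opening: 0.003
4.45 [563.19038338  29.83529435 309.19249626] [ 3.14147298e+00  5.04842224e-05 -2.84437572e-01] [-41.4560413  -73.21334705] [-0.62024596  0.31339449  0.11072613] 0.007656847456863128
```

```bash
sleep 3
```

```text
(no output)
```

View pics/s1.png

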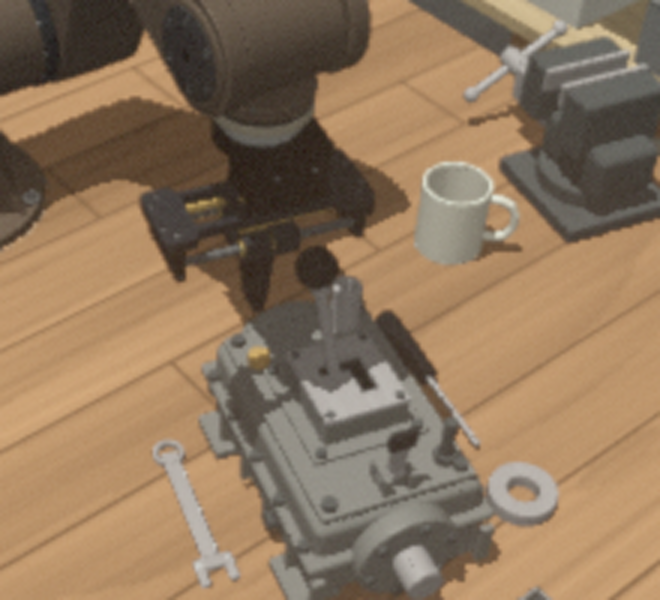

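```bash
python3 -m inch '{"hand":[0,0,0,0,0,0,0,0,0,0,0,0,0,0,0],"delta_pos":[[0,-0.5,0],[0,-0.5,0],[0,-0.5,0],[0,-0.5,0],[0,-0.5,0],[0,-0.5,0],[0,-0.5,0],[0,-0.5,0],[0,-0.5,0],[0,-0.5,0],[0,-0.5,0],[0,-0.5,0],[0,-0.4,0],[0,0,0],[0,0,0]],"turn":[0,0,0,0,0,0,0,0,0,0,0,0,0,0,0]}'
python3 - <<'E'
from h import *
im,d=viewer.read_camera("scene");cv2.imwrite("pics/s2.png",cv2.resize(im[80:280,240:460],None,fx=3,fy=3,interpolation=cv2.INTER_CUBIC));np.save("s2.npy",d)
s=env.state();print(s["t"],s["eef_pos"],s["tcp_rot"],loc(s["eef_pos"]),s["ft_force"],s["opening"])
print(search_frame("scene","knob")[:2])
E
```

```text
t: 5.95
eef_pos: [581.1, 91.7, 309.1]
tcp_rot: [-3.142, 0.0, -0.284]
ft_force: [-0.4, -0.5, 1.3]
opening: 0.006
6.0 [581.10368893  91.62896835 309.09778245] [-3.14151074e+00  8.36886624e-05 -2.84215933e-01] [-41.57474321  -8.87571753] [-0.43097458 -0.46820491  1.36348999] -0.00019267097834469376
[]
```

```bash
sleep 3
```

```text
(no output)
```

View pics/s2.png

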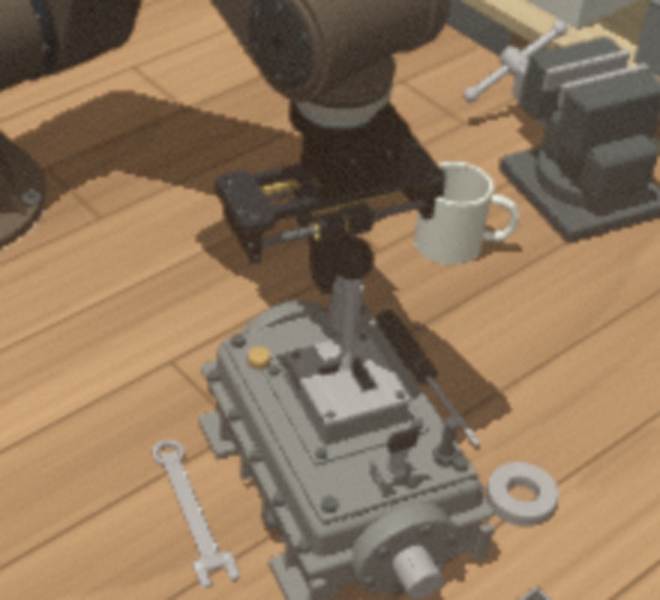

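Run:
```python
from h import *
for y in(10,15,20,25,30,35):
    z=92+np.sqrt(170**2-41**2-y*y);print(y,(pix("scene",[*glob((-41,y)),z])-[240,80])*3)
d=np.load("s2.npy");ball("scene",d,glob((-41,22)),30)
```

```text
10 [342.37353263 259.05421065]
15 [347.53238798 258.04842015]
20 [352.6624686  257.17776222]
25 [357.76229471 256.44316285]
30 [362.83034892 255.84586782]
35 [367.86506807 255.38746333]
scene 174 ball [588.8 114.  258.2] local [-40.4  14.7] R 171.7 slot xy [-14.6   5.3] engage~ -0.01 select~ 0.317
```

```bash
python3 -m inch '{"hand":[0,0,0,0,0,0],"delta_pos":[[0,-0.4,0],[0,-0.4,0],[0,-0.3,0],[0,-0.2,0],[0,0,0],[0,0,0]],"turn":[0,0,0,0,0,0]}'
python3 - <<'E'
from h import *
im,d=viewer.read_camera("scene");cv2.imwrite("pics/s3.png",cv2.resize(im[80:280,240:460],None,fx=3,fy=3,interpolation=cv2.INTER_CUBIC));np.save("s3.npy",d)
s=env.state();print(s["t"],loc(s["eef_pos"]),s["ft_force"])
ball("scene",d,glob((-41,30)),30)
E
```

```text
t: 6.65
eef_pos: [584.8, 104.1, 309.2]
tcp_rot: [3.142, 0.0, -0.284]
ft_force: [0.4, -1.9, -2.1]
opening: 0.008
6.7 [-41.56472669   4.11534987] [-0.66503604 -1.43051535 -1.02428514]
scene 195 ball [592.4 123.3 258. ] local [-39.6  24.7] R 172.5 slot xy [-14.3   8.9] engage~ -0.005 select~ 0.377
```

```bash
sleep 3
```

```text
(no output)
```

View pics/s3.png

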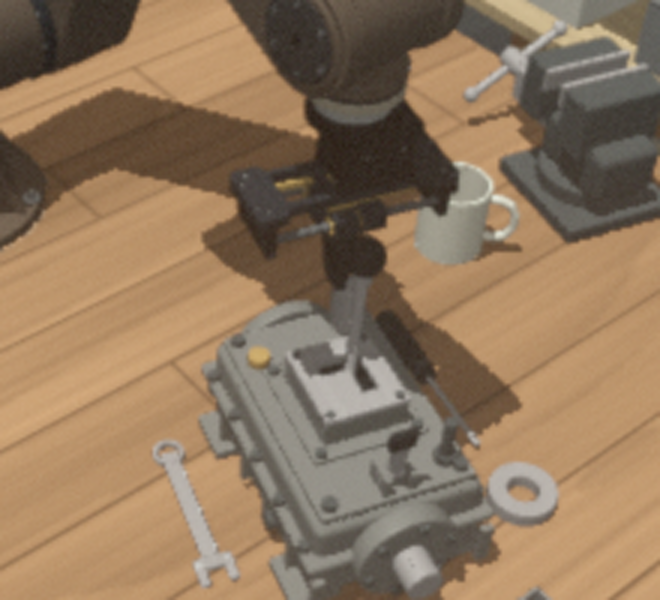

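```bash
python3 -m inch '{"hand":[0,0,0,0],"delta_pos":[[0,-0.2,0],[0,-0.1,0],[0,0,0],[0,0,0]],"turn":[0,0,0,0]}'
python3 - <<'E'
from h import *
im,d=viewer.read_camera("scene")
s=env.state();print(s["t"],loc(s["eef_pos"]),s["ft_force"])
ball("scene",d,glob((-41,35)),30)
E
```

```text
t: 7.1
eef_pos: [585.6, 106.9, 309.2]
tcp_rot: [3.142, -0.0, -0.284]
ft_force: [0.1, -1.5, -1.1]
opening: 0.007
7.15 [-41.56766784   7.0995239 ] [ 0.3063353  -1.87119185 -1.53342447]
scene 183 ball [593.1 127.2 257.3] local [-40.   28.6] R 172.5 slot xy [-14.5  10.4] engage~ -0.009 select~ 0.401
```

```bash
python3 -m inch '{"hand":[0,0,0],"delta_pos":[[0,-0.2,0],[0,0,0],[0,0,0]],"turn":[0,0,0]}'
python3 -m inch '{"hand":[0,0,0,0,0,0,0,0,0,0,0,0,0],"delta_pos":[[0,1,0],[0,2,0],[0,2,0],[0,2,0],[-1,0,0],[-3,0,0],[-3,0,0],[0,-3,0],[0,-3,0],[0,-2,0],[0,-2,0],[0,0,0],[0,0,0]],"turn":[0,0,0,0,0,0,0,0,0,0,0,0,0]}'
python3 - <<'E'
from h import *
im,d=viewer.read_camera("scene");cv2.imwrite("pics/s4.png",cv2.resize(im[80:280,240:460],None,fx=3,fy=3,interpolation=cv2.INTER_CUBIC))
s=env.state();print(s["t"],loc(s["eef_pos"]),s["eef_pos"],s["ft_force"])
ball("scene",d,glob((-41,35)),45)
im,d=viewer.read_camera("top");ball("top",d,glob((-41,35)),45)
P=cloud("scene",d*0+viewer.read_camera("scene")[1],148,162,G,70)
print(cv2.minAreaRect(P[:,:2].astype(np.float32)))
E
```

```text
t: 7.45
eef_pos: [586.2, 109.0, 309.2]
tcp_rot: [3.142, -0.0, -0.284]
ft_force: [0.1, -1.3, -0.6]
opening: 0.004
t: 8.75
eef_pos: [526.9, 157.5, 309.1]
tcp_rot: [3.141, 0.0, -0.283]
ft_force: [0.5, -1.1, 0.4]
opening: 0.007
8.8 [-111.91682725   38.72819285] [526.91784865 157.03566359 309.20981305] [-0.29552004  0.378231   -0.05027267]
scene 165 ball [595.  133.1 255.2] local [-39.9  34.9] R 171.6 slot xy [-14.7  12.8] engage~ -0.011 select~ 0.439
top 22 ball [592.9 132.8 252.6] local [-41.7  34. ] R 169.4 slot xy [-15.6  12.7] engage~ -0.025 select~ 0.437
((625.7382202148438, 88.84686279296875), (83.7975082397461, 97.05842590332031), 73.52449035644531)
```

```bash
sleep 3
```

```text
(no output)
```

View pics/s4.png

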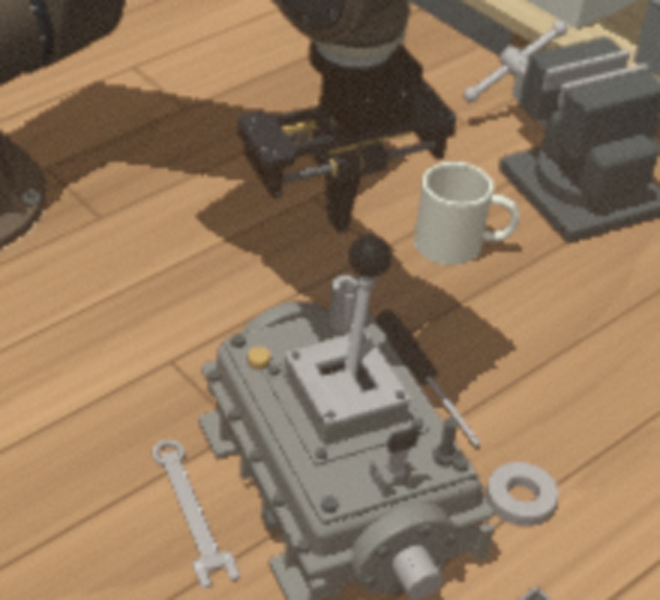

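```bash
python3 -m inch '{"hand":[0,0,0,0,0,0,0,0,0,0,0,0,0,0,0,0,0,0,0,0],"delta_pos":[[1,0.5,0],[1,0,0],[1,0,0],[0.5,0,0],[0.5,0,0],[0.5,0,0],[0.5,0,0],[0.5,0,0],[0.5,0,0],[0.5,0,0],[0.5,0,0],[0.5,0,0],[0.5,0,0],[0.5,0,0],[0.5,0,0],[0.5,0,0],[0.5,0,0],[0.5,0,0],[0,0,0],[0,0,0]],"turn":[0,0,0,0,0,0,0,0,0,0,0,0,0,0,0,0,0,0,0,0]}'
python3 - <<'E'
from h import *
im,d=viewer.read_camera("scene");cv2.imwrite("pics/s5.png",cv2.resize(im[80:280,240:460],None,fx=3,fy=3,interpolation=cv2.INTER_CUBIC))
s=env.state();print(s["t"],loc(s["eef_pos"]),s["eef_pos"],s["ft_force"])
ball("scene",d,glob((s and loc(s["eef_pos"])[0]+28,35)),30)
E
```

```text
t: 10.9
eef_pos: [626.9, 122.9, 309.0]
tcp_rot: [3.141, -0.0, -0.284]
ft_force: [-0.7, 1.2, -0.1]
opening: 0.007
10.95 [-6.49956458 34.03840476] [626.79827383 122.9960683  309.09310135] [-0.50125443 -0.22783792 -0.16269712]
scene 256 ball [652.7 115.3 261.1] local [20.6 33.9] R 173.6 slot xy [ 7.3 12. ] engage~ 0.35 select~ 0.427
```

```bash
sleep 3
```

```text
(no output)
```

View pics/s5.png

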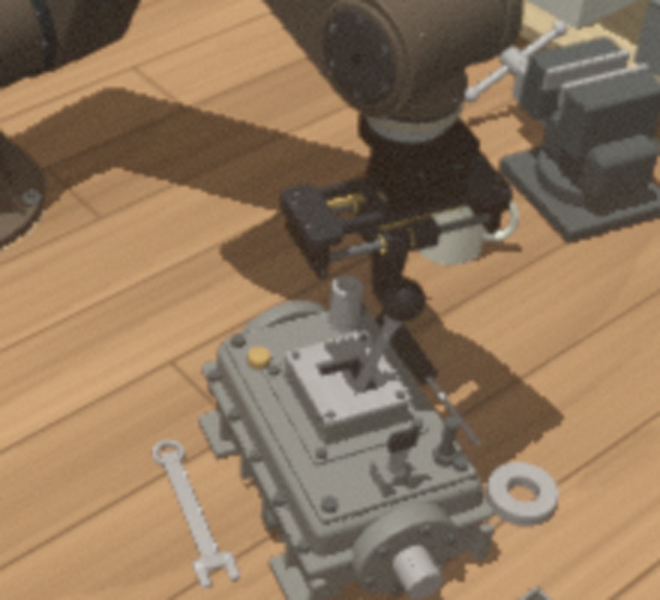

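```bash
python3 -m inch '{"hand":[0,0,0,0,0,0],"delta_pos":[[0.5,0,0],[0.5,0,0],[0.5,0,0],[0.5,0,0],[0.2,0,0],[0,0,0]],"turn":[0,0,0,0,0,0]}'
python3 -m inch '{"hand":[0,0,0],"delta_pos":[[0.2,0,0],[0,0,0],[0,0,0]],"turn":[0,0,0]}'
python3 - <<'E'
from h import *
im,d=viewer.read_camera("scene");cv2.imwrite("pics/s6.png",cv2.resize(im[80:280,240:460],None,fx=3,fy=3,interpolation=cv2.INTER_CUBIC))
s=env.state();print(s["t"],loc(s["eef_pos"]),s["eef_pos"],s["ft_force"])
ball("scene",d,glob((loc(s["eef_pos"])[0]+28,35)),30)
E
```

```text
t: 11.55
eef_pos: [648.2, 116.8, 309.1]
tcp_rot: [3.142, -0.0, -0.284]
ft_force: [-1.4, 1.1, -1.8]
opening: 0.002
t: 11.85
eef_pos: [649.8, 116.4, 309.3]
tcp_rot: [3.141, -0.0, -0.284]
ft_force: [-2.2, 0.9, -0.7]
opening: 0.004
11.9 [17.43635454 34.10339294] [649.79358534 116.35166494 309.28509046] [-1.78940331  1.68729383 -1.58018293]
scene 263 ball [674.6 109.1 257.6] local [43.3 34.1] R 174.5 slot xy [15.7 12.3] engage~ 0.485 select~ 0.432
```

```bash
sleep 3
```

```text
(no output)
```

View pics/s6.png

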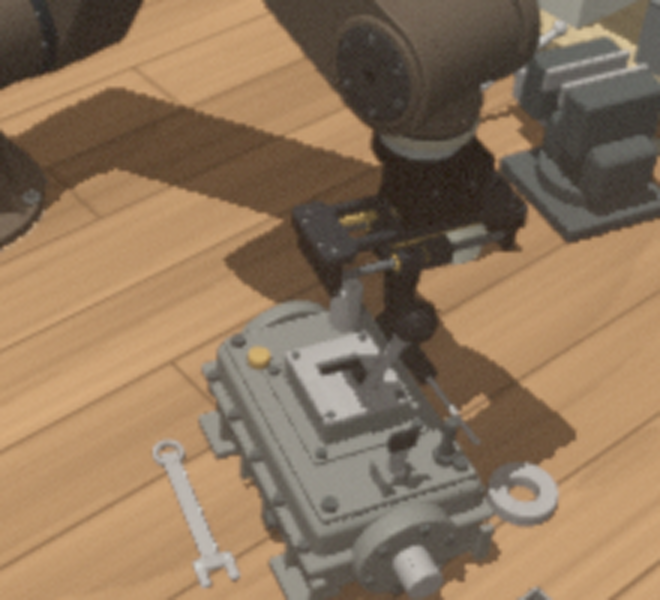

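```bash
for i in 1; do python3 -m inch '{"hand":[0,0,0],"delta_pos":[[0.2,0,0],[0,0,0],[0,0,0]],"turn":[0,0,0]}'; done
python3 -m inch '{"hand":[0,0,0],"delta_pos":[[0.2,0,0],[0,0,0],[0,0,0]],"turn":[0,0,0]}'
python3 - <<'E'
from h import *
im,d=viewer.read_camera("scene")
s=env.state();print(s["t"],loc(s["eef_pos"]),s["ft_force"],s["tau"])
ball("scene",d,glob((loc(s["eef_pos"])[0]+28,35)),30)
E
```

```text
t: 12.2
eef_pos: [651.7, 115.8, 309.2]
tcp_rot: [3.142, 0.0, -0.284]
ft_force: [-3.2, 0.5, -1.7]
opening: 0.002
t: 12.5
eef_pos: [653.1, 115.4, 309.0]
tcp_rot: [3.141, 0.002, -0.284]
ft_force: [-7.1, 1.2, -0.7]
opening: 0.005
12.55 [20.87344829 34.11380756] [-6.09726175  0.86648082 -0.71761144] [-2.07410529e+00 -6.58890939e+01 -3.07132852e+01 -5.55254202e-01
 -1.74425460e+00  1.49843562e-02]
scene 266 ball [677.4 107.6 256.9] local [46.3 33.4] R 174.6 slot xy [16.9 12.2] engage~ 0.503 select~ 0.429
```

```bash
python3 -m inch '{"hand":[0,0,0],"delta_pos":[[0.1,0,0],[0,0,0],[0,0,0]],"turn":[0,0,0]}'
python3 -m inch '{"hand":[0,0,0],"delta_pos":[[0.1,0,0],[0,0,0],[0,0,0]],"turn":[0,0,0]}'
```

```text
t: 12.85
eef_pos: [653.7, 115.3, 308.8]
tcp_rot: [3.141, 0.003, -0.284]
ft_force: [-9.8, 2.6, -1.4]
opening: 0.003
t: 13.15
eef_pos: [654.3, 115.1, 308.8]
tcp_rot: [3.141, 0.004, -0.284]
ft_force: [-11.2, 3.2, -0.6]
opening: 0.004
```

```bash
python3 -m inch '{"hand":[0,0,0,0,0,0,0,0],"delta_pos":[[-0.5,0,0],[-1,0,0],[-2,0,0],[-3,0,0],[-3,0,0],[-3,0,0],[0,0,0],[0,0,0]],"turn":[0,0,0,0,0,0,0,0]}'
python3 - <<'E'
from h import *
s=env.state();print(s["t"],loc(s["eef_pos"]),s["ft_force"])
im,d=viewer.read_camera("scene");cv2.imwrite("pics/s7.png",cv2.resize(im[80:280,240:460],None,fx=3,fy=3,interpolation=cv2.INTER_CUBIC))
ball("scene",d,glob((48,35)),45)
P=cloud("scene",d,148,162,G,70);print(cv2.minAreaRect(P[:,:2].astype(np.float32)))
im,d=viewer.read_camera("top");ball("top",d,glob((48,35)),45);cv2.imwrite("pics/t7.png",cv2.resize(im[110:245,210:390],None,fx=4,fy=4,interpolation=cv2.INTER_CUBIC))
E
```

```text
t: 13.95
eef_pos: [535.7, 149.8, 310.1]
tcp_rot: [-3.141, -0.002, -0.284]
ft_force: [0.4, 0.5, -0.8]
opening: 0.002
13.95 [-101.43775377   34.27956992] [ 0.39536905  0.49928368 -0.76193809]
scene 182 ball [681.6 107.5 252.6] local [50.4 34.5] R 171.8 slot xy [18.8 12.9] engage~ 0.533 select~ 0.441
((625.829833984375, 88.75088500976562), (84.3854751586914, 96.94115447998047), 73.7386703491211)
top 119 ball [679.2 106.8 250.7] local [48.4 33.1] R 169.1 slot xy [18.3 12.5] engage~ 0.525 select~ 0.435
```

```bash
sleep 3
```

```text
(no output)
```

View pics/s7.png

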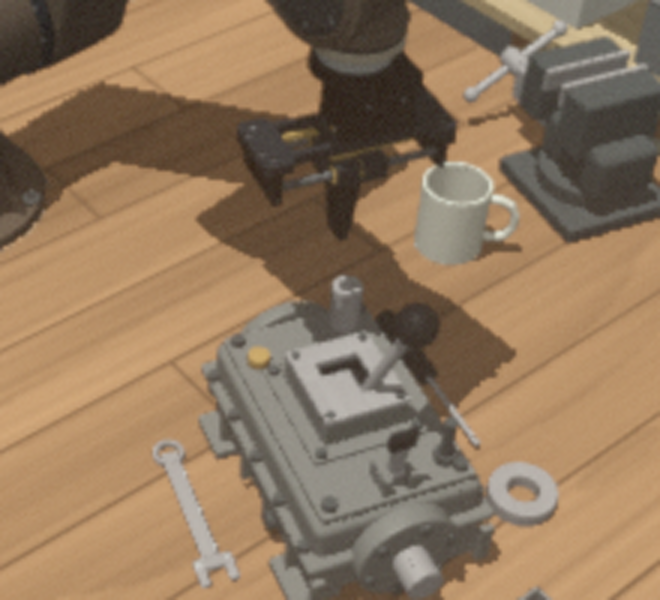

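View pics/t7.png

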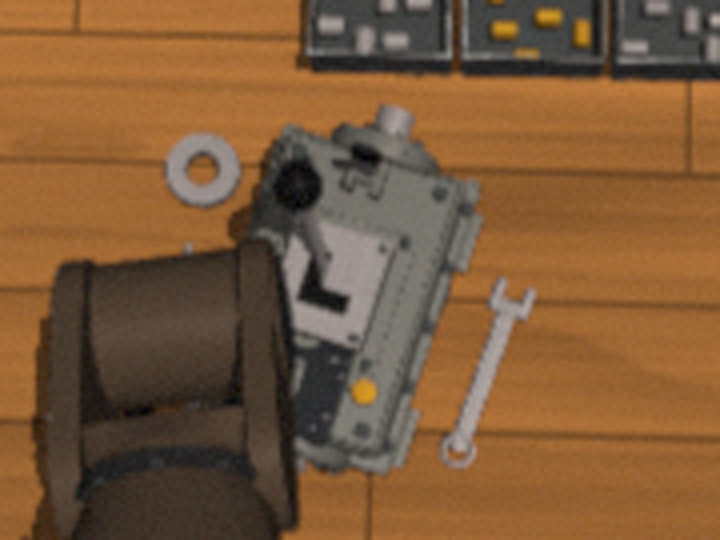

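Run:
```python
from h import *
print(ticket.job_done())
```

```text
the job is handed in; nothing more can be done
None
```

The gear lever is fully in gear and standing against the end of the slot's second leg, and I have handed the job in. With the gripper shut, I pushed the ball along the first leg to the corner with the outside of the fingers. I then went round it and pushed along the second leg to the end stop. The force reading peaked at about 12 N there. I backed the hand clear, and the job took about 14 s.

- **Corner:** with the hand clear, both cameras put lever_select at about 0.44 and lever_engage at about −0.01 to −0.03.
- **Final position:** the scene camera gave lever_engage 0.533 and the top camera 0.525, against the 0.49 needed. Both put lever_select at about 0.44.
- **Gearbox:** the fit of its gate plate stayed within about 1 mm and 0.2° of where it started.
- **Other objects:** the short lever and the spanner, bearing, socket, bolt, screwdriver and mug look unmoved in the last pictures. I checked them by eye only, and the arm hid some of them in the top view. I did not look at the grease tin and oil bottle again. The shut gripper passed above that side of the bench and met no force.
- **Disagreements:** the lever did not start at slot_start but about 8 mm further along the first leg, at roughly 0.12 rad. While the fingers touched the ball, the camera estimates were a few mm off, so I relied on the readings taken with the hand clear. The knob detector also missed the ball once, so I used a depth fit instead.

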